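# Load a rotor through the sprung gate of its storage bay

## Task

Take the upright white rotor by the metal collar on its shaft, stand it on the open front end of the storage bay and push it along the bay floor through the two orange sprung flaps until it presses lightly on the sprung black pad at the far end. Leave it standing upright and still touching the pad, with both flaps swung shut behind it. Press the pad only gently, and do not disturb the other things on the bench.

Things in the scene. Friction and masses are not known exactly. Their poses are not given: they have to be found in the camera images.
- rotor_a: White plastic motor rotor standing upright, about 0.19 kg (varies by a quarter). Origin: centre of its underside, z up along the shaft. Lower drum 60 mm across, from 0 to 39 mm high; upper drum 46 mm across up to 62 mm; boss 32 mm across up to 70 mm; thin steel shaft up to 138 mm, with an aluminium collar.
- collar_mid (a point): Middle of the aluminium collar on the rotor's shaft: 20 mm across, from 72 to 118 mm above the rotor's underside (this point at 95 mm; the shaft ends 43 mm above it). Grip it here, firmly (50 N or more): flaps and pad push on the drum far below. One finger ahead of the collar and one behind it, in line with the push, hold the rotor upright best.
- bay: Storage bay fixed to the bench; its place and direction vary. Grey floor plate 262 x 104 mm; origin on the bench under it, on the centre line; x points along the bay away from its open front end, y to its left, z up. The floor is at z = 6 mm and runs from x = -122 to 140 mm. Highest parts: the gate posts, 57 mm. The flaps can close behind the rotor once its centre is past x = 20 mm.
- apron (a point): Point on the bay floor where the rotor is well set down, 80 mm in front of the bay's origin. The open apron runs from x = -122 to -40 mm in the bay frame, between low guides (28 mm high) that narrow from about 92 to 68 mm apart toward the gate. Axes as the bay.
- gate (a point): Middle of the gate line on the bay floor, x = -40 mm in the bay frame: two orange flaps stand across the bay here. Axes as the bay.
- slot (a point): Point in the middle of the slot in the bay's clear cover (x = 40, z = 53 mm in the bay frame). Cover strips at z = 50 to 53 mm run from x = -35 to 115 mm on walls 81 mm apart; the slot between them is 54 mm wide. The lower drum runs under the strips, the upper drum in the slot (4 mm free each side), so the rotor can come in only through the gate.
- flap_left (a joint): Orange left flap (+y of the bay), 35 mm long, 34 mm high, on an upright hinge at x = -40, y = 37 mm in the bay frame. 0 = shut across the bay; grows as it swings inward, away from the apron, up to 1.55 rad. A spring shuts it; it cannot swing outward, so the rotor cannot be drawn back out.
- flap_right (a joint): Orange right flap, the mirror image at -y of the bay; same values. Together the flaps resist the rotor with about 1.5 to 5 N along the bay, most while the front of the drum spreads them (more if the rotor is also pressed down on the floor); near x = 10 mm, closing behind it, they push it on with up to 5 N.
- stop_block: Grey block 16 x 81 x 44 mm fixed across the far end of the bay, axes as the bay; origin: centre of its underside, x = 124, z = 6 mm in the bay frame. An adjusting screw in it carries, in front, a round black sprung pad (30 mm, centred 22 mm above the floor; damped; yields 0.7 N per mm for 8 mm, then hard). Press it slowly with 2 to 5 N, never over 12 N.
- pad_span (a point): Middle of the span in which the pad's resting face may lie: x = 75 mm in the bay frame. The screw's setting is not measured: the face lies up to 18 mm nearer or farther, so the rotor's centre is at x = 27 to 63 mm in the bay frame when its drum meets the pad; find it by feel. After release the pad may push the rotor back a few mm until floor friction (about 1 N) holds it; it still touches.
- transformer: Small mains transformer, grey core with cream coil ends, 44 x 44 x 36 mm; a bystander. Origin: centre of its underside.
- swing_motor_a: White round motor about 90 mm across, 88 mm high; a bystander. Origin: centre of its underside.
- electrolytic_0: Black cylindrical capacitor 22 mm thick, 50 mm long, lying; a bystander. Origin: under its middle.
Mind the look-alikes: they are no part of the job. Of the things shaped like the rotor_a, the white one is meant.

How it is judged:
On the way:
1. the rotor stands in the gateway, its base within 10 mm of the bay floor, with both flaps pushed open more than 0.5 rad (x of rotor_a in the frame of bay between -0.06 and 0.02 m and y of rotor_a in the frame of bay between -0.02 and 0.02 m and z of rotor_a in the frame of bay below 0.016 m and value of joint each of flap_left, flap_right above 0.5 rad), for 0.1 s.
At the end, for the whole second after the job is handed in: The rotor stands on the bay floor behind the gate (base within 3 mm of the floor, centre within 12 mm of the bay's centre line, tilt under 0.06 rad), at rest and touching the sprung pad (more than 0.05 N), both flaps shut to within 0.06 rad (x of rotor_a in the frame of bay between 0.015 and 0.08 m and y of rotor_a in the frame of bay between -0.012 and 0.012 m and z of rotor_a in the frame of bay between 0.003 and 0.009 m and angle between rotor_a's own z axis and vertical below 0.06 rad and contact force between rotor_a and stop_block above 0.05 N and value of joint each of flap_left, flap_right below 0.06 rad and linear speed of rotor_a below 0.01 m/s).
It fails at once if the sprung pad or its block is pressed with more than 12 N (contact force between rotor_a and stop_block above 12 N).
It fails at once if the rotor is tipped by more than 0.4 rad (angle between rotor_a's own z axis and vertical above 0.4 rad).
It fails at once if the small transformer is moved more than 20 mm (distance of transformer from where it was at the start of the episode above 0.02 m).
It fails at once if the white motor is moved more than 20 mm (distance of swing_motor_a from where it was at the start of the episode above 0.02 m).
It fails at once if the black capacitor is moved more than 20 mm (distance of electrolytic_0 from where it was at the start of the episode above 0.02 m).
It also fails if it takes over 45 s, if anything falls off the work surface, if the arm or the gripper's body presses on something with over 40 N, if the wrist force passes 120 N, or if a joint passes its speed limit or range.

## Robot

A 6-joint arm with a two-finger parallel gripper is mounted at the origin on a cart in front of the work surface, level with it; the furniture and walls round the work are solid. World frame = base frame: x ahead of the robot, y to its left, z up, the work surface at z = 0. Lengths are in m, angles in rad, forces in N, time in s.
With the tool pointing down it reaches from about 0.325 to 0.75 m from the base axis. Payload 7.6 kg.
Tool frame: the origin (TCP) lies at the very end of the fingers, on their centre line; the grasp point (between the pads) lies 19 mm behind it (manip.tcp_to_grasp is the distance from the TCP to the grasp point, in m); z points along the fingers, x is the direction in which the jaws open and shut, and the axes are right-handed (so a half turn about z gives the same grasp; the last joint's range is limited). The gripper opens to 85 mm and grips with 20 to 120 N. Pads are 22 mm wide; open, the fingers measure 114 mm over their backs; the gripper's body (76 mm by 85 mm) begins 54 mm behind the grasp point. The pads swing forward as they close: fully open they stand 13 mm farther back than shut.
Start: joints at [1.127, 0.052, 1.401, -0, 1.689, -0.07], TCP at [0.192, 0.489, 0.231] pointing down, gripper open.
Joint ranges: [-2.9, 2.9], [-0.91, 2.17], [0.12, 2.37], [-1.06, 4.2], [0.26, 2.73], [-2.93, 2.93]. Speed limits (rad/s): [2.57, 2.57, 3.01, 3.14, 3.14, 3.14].

## Interface

Orientations are given as [roll, pitch, yaw] about the fixed x, y, z axes, in that order (R = Rz(yaw) Ry(pitch) Rx(roll)).
In Python, from cell import manip gives the robot as it stands.
- The arm moves only by the tool send_rows, never from a script. Its argument "increments" is one flat list of numbers, 7 for each row, row after row: the shift along the tool's x, y, z scaled (see below), then the turn, a rotation vector about the tool's x, y, z scaled (see below), then the closure, from -1 (fully open) to 1 (shut), so that 0 is half open. A call has 1 to 8 rows; each row shifts and turns the commanded pose from where the row before left it, along the tool's axes as they then stand; what a row does not reach is not made up. The controller multiplies each number of a shift by 30 mm and each number of a turn by pi/4 rad. A row lasts 1/10 s, in which the tool goes at most 50 mm and 8.59 degrees, less where a joint would pass 70% of its speed; a pose out of reach is approached as far as the arm can. A call with a number of a shift or a turn outside -1 to 1 is refused whole. A call with a gripper value outside its range is refused whole. The fingers move at their own pace and stop on an object; "force" is the grip in N (left out, the last holds). Time passes only in rows, so rows that do not move let the fingers close. It gives the time, the measured TCP pose, the force and the opening at its end, in the units of the state.
- manip.observe(): the state, without advancing time (a new reading comes with each control period).
- manip.read_camera(name): name is "scene" or "top" or "wrist"; returns a dict with "img" (480x640x3 uint8, blue, green, red), "camera_matrix" (3x3 intrinsics, pixels), "world_from_camera" (4x4, takes a point from camera to world coordinates); the wrist camera has in their place "mount" (4x4, takes a point from camera to tool coordinates, whose origin is the TCP and whose axes are the tool frame's). Camera axes: x right, y down, z forward; pixel columns grow to the right and rows downward; lengths in m; the calibration is good to about 2 mm. A picture is of the moment at which its call begins: read the wrist's pose just before it. There is no depth.
- manip.finish_job(): hands the job in, once; it reports no verdict.
The state is a dict: "time": time; "joints": joint angles; "joint_velocities": joint speeds; "effort": joint torques, N m; "ee_pos": TCP position; "ee_rot": TCP orientation; "contact_force": force on the tool from outside, world axes, zero at the start; "wrist_torque": the same for the moment, N m; "finger_gap": finger opening in m.
Only numpy, scipy, OpenCV 4.12 (cv2) and the standard library are available. Lean on these libraries where they do the work, as an engineer would, in place of code of your own. Each camera call takes 0.05 s, during which the arm holds its last target. There are 200 camera calls.

## Working session

There is one attempt and no reset: what is moved stays moved. The work goes in short steps, Python scripts to look and compute and a tool call to move; the robot and the scene stay as the last step left them, time stands still between calls to the robot, and variables do not carry over. Pictures are saved under pics/ and viewed, about 8 in all and at most 12, crops included, and the job is handed in when it is done.

Besides the shell and the picture viewer there is one more tool, called after "Request:" as name(argument=value, ...) on one line, values as JSON. send_rows: Moves the arm, as the interface text tells. Its arguments: {"type":"object","properties":{"increments":{"type":"array","items":{"type":"number"}},"force":{"type":"number"}},"required":["increments"]}

```bash
ls; mkdir -p pics; python3 - <<'E'
from cell import manip
import cv2,numpy as np
print(manip.observe())
for n in("scene","top"):
    c=manip.read_camera(n); cv2.imwrite(f"pics/{n}0.png",c["img"]); np.savez(f"{n}.npz",K=c["camera_matrix"],T=c["world_from_camera"]); print(c["camera_matrix"],c["world_from_camera"])
E
```

```text
pics
{'time': 0.0, 'joints': array([ 1.12670696e+00,  5.28277823e-02,  1.40170457e+00, -7.36340195e-06,
        1.68860682e+00, -7.03188204e-02]), 'joint_velocities': array([-0.00036187, -0.00267814,  0.00303143, -0.00144333, -0.0004293 ,
       -0.00030284]), 'effort': array([-7.98975507e-04, -3.81657600e+01, -3.60199356e+01, -8.02994236e-05,
        5.98364553e-03, -3.95175084e-05]), 'ee_pos': array([0.19155463, 0.48848871, 0.23048731]), 'ee_rot': array([-3.14149129e+00,  1.54320706e-03,  1.19702500e+00]), 'contact_force': array([-0.37871861, -0.07427039,  0.15539743]), 'wrist_torque': array([ 0.04508948, -0.0668837 , -0.01181833]), 'finger_gap': 0.08539759984888323}
[[469.19961173   0.         309.54245636]
 [  0.         469.19961173 236.20562732]
 [  0.           0.           1.        ]] [[ 0.75386499 -0.32289386  0.57221248 -0.0278626 ]
 [-0.65666733 -0.34137195  0.67249774 -0.56306926]
 [-0.0218081  -0.88272575 -0.46938221  0.56676676]
 [ 0.          0.          0.          1.        ]]
[[464.49988489   0.         316.93398597]
 [  0.         464.49988489 247.78021837]
 [  0.           0.           1.        ]] [[-0.02382384 -0.98955603  0.14216641  0.396223  ]
 [-0.9997036   0.02429456  0.001576    0.09772009]
 [-0.00501341 -0.14208672 -0.98984152  1.09221014]
 [ 0.          0.          0.          1.        ]]
```

View pics/scene0.png

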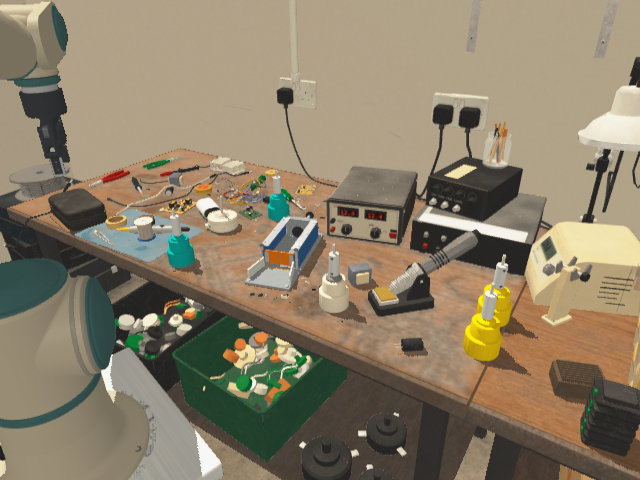

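View pics/top0.png

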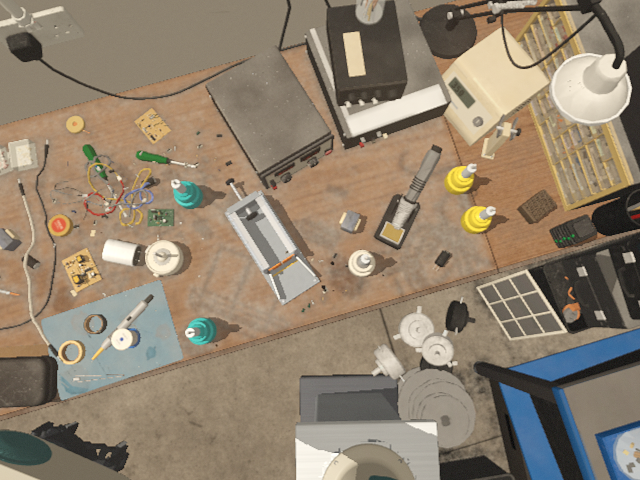

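Rotor-shaped things in the top view are teal (187,193) and (200,330), yellow (460,180) and (477,218), and white (362,262). The white one is the one meant. The white thing at (163,257) is the swing motor. The bay runs from its open front at about (302,285) to its far end at about (240,205). Next is an enlarged crop to confirm.

```bash
python3 - <<'E'
import cv2
i=cv2.imread("pics/top0.png")[165:315,210:410]
cv2.imwrite("pics/topc.png",cv2.resize(i,(800,600),interpolation=cv2.INTER_CUBIC))
i=cv2.imread("pics/scene0.png")[205:325,235:395]
cv2.imwrite("pics/scenec.png",cv2.resize(i,(800,600),interpolation=cv2.INTER_CUBIC))
E
```

```text
(no output)
```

View pics/topc.png

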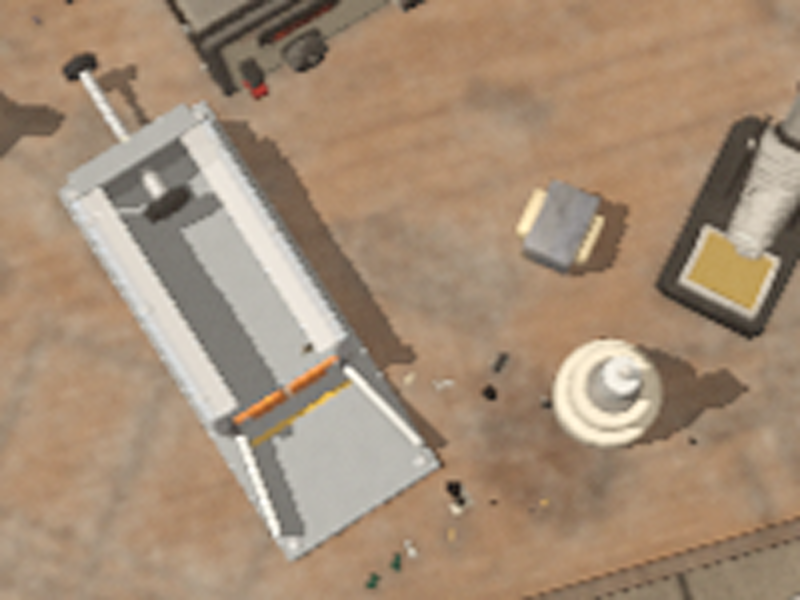

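View pics/scenec.png

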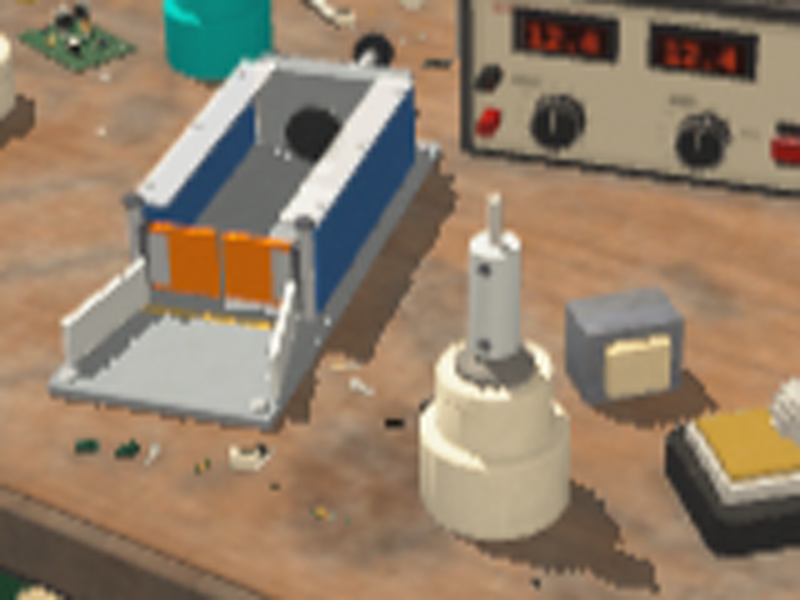

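```bash
cat > h.py <<'E'
import numpy as np
from scipy.optimize import least_squares
C={n:np.load(f"{n}.npz") for n in("top","scene")}
def proj(n,P):
    T=C[n]["T"];p=(np.asarray(P)-T[:3,3])@T[:3,:3];q=C[n]["K"]@p;return q[:2]/q[2]
def ray(n,uv,z):
    T=C[n]["T"];d=T[:3,:3]@np.linalg.solve(C[n]["K"],[*uv,1]);return T[:3,3]+d*(z-T[2,3])/d[2]
tc=lambda x,y:np.array([(x+.5)/4-.5+210,(y+.5)/4-.5+165])
sc=lambda x,y:np.array([(x+.5)/5-.5+235,(y+.5)/5-.5+205])
E
python3 - <<'E'
from h import *
pts=[("top",tc(438,462),(-122,-52,6)),("top",tc(290,558),(-122,52,6)),("top",tc(205,103),(132,-40.5,50)),("top",tc(63,193),(132,40.5,50)),
("scene",sc(52,387),(-122,52,6)),("scene",sc(272,425),(-122,-52,6)),("scene",sc(438,150),(140,-52,6)),("scene",sc(248,60),(132,40.5,50)),("scene",sc(412,73),(132,-40.5,50)),("scene",sc(221,233),(-40,0,40)),("top",tc(288,390),(-40,0,40))]
def W(p,b): c,s=np.cos(p[2]),np.sin(p[2]);b=np.array(b)/1e3;return np.array([p[0]+c*b[0]-s*b[1],p[1]+s*b[0]+c*b[1],b[2]])
f=lambda p:np.concatenate([proj(n,W(p,b))-uv for n,uv,b in pts])
r=least_squares(f,[.45,.2,.5],loss="soft_l1")
print(r.x,np.degrees(r.x[2]));print(f(r.x).reshape(-1,2).round(1))
p=r.x
for n in C:
  print(n,[ (b,ray(n,uv,b[2]/1e3)[:2].round(4),W(p,b)[:2].round(4)) for m,uv,b in pts if m==n])
print("apron",W(p,(-80,0,6)))
print("rotor",[ray("scene",sc(*a),z).round(4) for a,z in(((495,198),.138),((496,236),.118),((497,383),.062))])
print([ray("top",tc(*a),z).round(4) for a,z in(((607,393),.039),((630,366),.138),((610,385),.062))])
E
```

```text
[0.54775763 0.20256286 0.56370834] 32.29810850277836
[[ 1.2  1.4]
 [ 0.9  2.2]
 [-5.7  1. ]
 [ 0.  -2.5]
 [-0.6 -1. ]
 [ 0.8 -1.6]
 [ 0.2 -2.2]
 [ 2.6 -2.1]
 [ 0.1 -1.4]
 [ 0.2  1. ]
 [-0.2  1. ]]
top [((-122, -52, 6), array([0.4757, 0.0961]), array([0.4724, 0.0934])), ((-122, 52, 6), array([0.422 , 0.1834]), array([0.4168, 0.1813])), ((132, -40.5, 50), array([0.683 , 0.2256]), array([0.681 , 0.2389])), ((132, 40.5, 50), array([0.6319, 0.3074]), array([0.6377, 0.3073])), ((-40, 0, 40), array([0.5163, 0.1806]), array([0.5139, 0.1812]))]
scene [((-122, 52, 6), array([0.4156, 0.1773]), array([0.4168, 0.1813])), ((-122, -52, 6), array([0.4674, 0.0899]), array([0.4724, 0.0934])), ((140, -52, 6), array([0.6851, 0.2247]), array([0.6939, 0.2334])), ((132, 40.5, 50), array([0.6251, 0.3022]), array([0.6377, 0.3073])), ((132, -40.5, 50), array([0.6756, 0.2331]), array([0.681 , 0.2389])), ((-40, 0, 40), array([0.5162, 0.185 ]), array([0.5139, 0.1812]))]
apron [0.48013527 0.15981691 0.006     ]
rotor [array([ 0.5067, -0.0041,  0.138 ]), array([0.5112, 0.    , 0.118 ]), array([ 0.5   , -0.0125,  0.062 ])]
[array([ 0.5103, -0.001 ,  0.039 ]), array([ 0.5133, -0.0042,  0.138 ]), array([ 0.5122, -0.0007,  0.062 ])]
```

```bash
cat >> h.py <<'E'
from scipy.spatial.transform import Rotation as Rt
def plan(target,yaw,N,grip=-1):
    "rows from the measured pose to target, tool upright at yaw"
    from cell import manip
    o=manip.observe();p=o["ee_pos"].copy();R=Rt.from_euler("xyz",o["ee_rot"]);E=Rt.from_euler("xyz",[np.pi,0,yaw])
    dv=(R.inv()*E).as_rotvec()/N;dp=(np.array(target)-p)/N;out=[]
    for k in range(N):
        out.append([*np.round(R.inv().apply(dp)/.03,3),*np.round(dv/(np.pi/4),3),grip]);R=R*Rt.from_rotvec(dv)
    print(N);[print(*r,sep=",",end=",\n") for r in out]
E
python3 - <<'E'
from h import *
from cell import manip
c=manip.read_camera("wrist");print(c["mount"].round(3),c["camera_matrix"].round(1))
plan([.44,.10,.36],.556,16)
E
```

```text
[[ 1.     0.     0.     0.001]
 [-0.     0.944  0.329 -0.085]
 [-0.    -0.329  0.944 -0.142]
 [ 0.     0.     0.     1.   ]] [[400.2   0.  318.6]
 [  0.  400.2 230.3]
 [  0.    0.    1. ]]
16
-0.565,0.777,-0.269,0.0,0.0,0.051,-1,
-0.533,0.799,-0.269,0.0,0.0,0.051,-1,
-0.501,0.82,-0.269,0.0,0.0,0.051,-1,
-0.468,0.839,-0.269,0.0,0.0,0.051,-1,
-0.434,0.858,-0.269,0.0,0.0,0.051,-1,
-0.399,0.874,-0.269,0.0,0.0,0.051,-1,
-0.363,0.889,-0.269,0.0,0.0,0.051,-1,
-0.328,0.903,-0.269,0.0,0.0,0.051,-1,
-0.291,0.916,-0.269,0.0,0.0,0.051,-1,
-0.254,0.927,-0.269,0.0,0.0,0.051,-1,
-0.217,0.936,-0.269,0.0,0.0,0.051,-1,
-0.179,0.944,-0.269,0.0,0.0,0.051,-1,
-0.141,0.95,-0.269,0.0,0.0,0.051,-1,
-0.103,0.955,-0.269,0.0,0.0,0.051,-1,
-0.065,0.959,-0.269,0.0,0.0,0.051,-1,
-0.026,0.96,-0.269,0.0,0.0,0.051,-1,
```

Request:
send_rows(increments=[-0.565,0.777,-0.27,0,0,0.051,-1,-0.533,0.8,-0.27,0,0,0.051,-1,-0.5,0.82,-0.27,0,0,0.051,-1,-0.468,0.84,-0.27,0,0,0.051,-1,-0.434,0.858,-0.27,0,0,0.051,-1,-0.4,0.874,-0.27,0,0,0.051,-1,-0.363,0.889,-0.27,0,0,0.051,-1,-0.328,0.903,-0.27,0,0,0.051,-1])

```text
time: 0.95
ee_pos: [0.3162, 0.2933, 0.2962]
ee_rot: [-3.141, 0.0, 0.875]
contact_force: [-0.1, -0.5, -0.3]
finger_gap: 0.0851
```

Request:
send_rows(increments=[-0.291,0.916,-0.2,0,0,0.051,-1,-0.254,0.927,-0.2,0,0,0.051,-1,-0.217,0.936,-0.1,0,0,0.051,-1,-0.179,0.944,0,0,0,0.051,-1,-0.14,0.95,0,0,0,0.051,-1,-0.1,0.955,0,0,0,0.051,-1,0.2,0.8,0,0,0,0.051,-1,0.3,0.4,0,0,0,0.051,-1])

```text
time: 1.75
ee_pos: [0.4432, 0.1266, 0.3108]
ee_rot: [3.141, 0.0, 0.552]
contact_force: [-1.7, 0.5, 1.5]
finger_gap: 0.0854
```

Request:
send_rows(increments=[0,0,0,0,0,0,-1,0,0,0,0,0,0,-1,0,0,0,0,0,0,-1])

```text
time: 2.05
ee_pos: [0.4419, 0.1286, 0.3112]
ee_rot: [-3.141, -0.0, 0.558]
contact_force: [0.1, -0.1, 0.5]
finger_gap: 0.0857
```

```bash
cat >> h.py <<'E'
def snap(f):
    from cell import manip
    import cv2
    o=manip.observe();c=manip.read_camera("wrist");A=np.eye(4);A[:3,:3]=Rt.from_euler("xyz",o["ee_rot"]).as_matrix();A[:3,3]=o["ee_pos"]
    np.savez(f"{f}.npz",K=c["camera_matrix"],T=A@c["mount"]);cv2.imwrite(f"pics/{f}.png",c["img"]);print(o["time"],o["ee_pos"].round(4),o["ee_rot"].round(4),o["contact_force"].round(2),o["wrist_torque"].round(3),o["finger_gap"])
E
python3 -c "
from h import *
import cv2
snap('w1');i=cv2.imread('pics/w1.png');cv2.imwrite('pics/w1b.png',cv2.resize(i,(800,600),interpolation=cv2.INTER_CUBIC))"
```

```text
2.05 [0.4419 0.1286 0.3112] [-3.1414e+00 -1.0000e-04  5.5760e-01] [ 0.07 -0.07  0.45] [-0.038  0.037 -0.033] 0.08567629811991956
```

View pics/w1b.png

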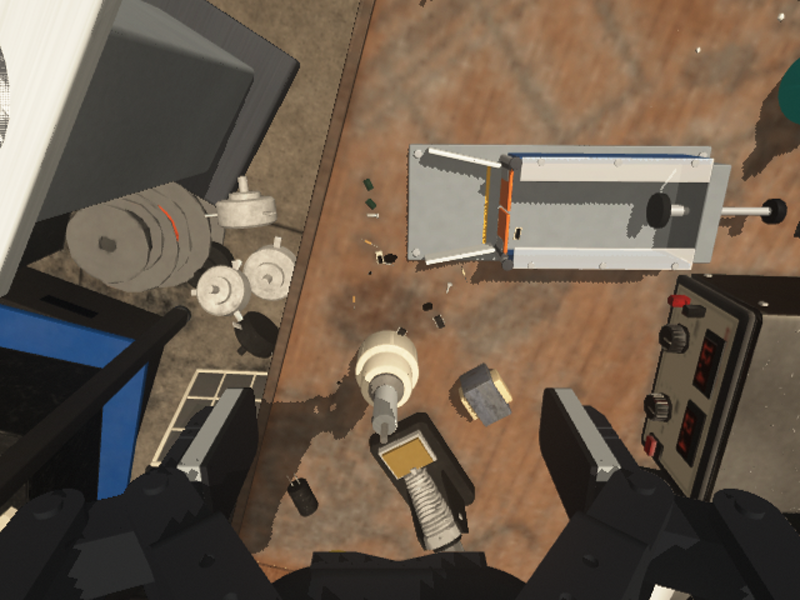

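The wrist picture shows the bay almost aligned with the tool: front edge (410,146)–(407,262), flaps meeting at (505,206), block rear edge (729,165)–(713,262). The white rotor is at about (387,365) with its shaft tip at (383,440), and the transformer is at (486,393). I'll fit poses and check them with an overlay.

```bash
cat > fit.py <<'E'
import h
from h import *
import cv2
C["w1"]=np.load("w1.npz")
w=lambda x,y:np.array([(x+.5)*.8-.5,(y+.5)*.8-.5])
pts=[(w(410,146),(-122,52,6)),(w(407,262),(-122,-52,6)),(w(711,148),(140,52,6)),(w(729,165),(132,40.5,50)),(w(713,262),(132,-40.5,50)),(w(506,206),(-40,0,40))]
def W(p,b): c,s=np.cos(p[2]),np.sin(p[2]);b=np.array(b)/1e3;return np.array([p[0]+c*b[0]-s*b[1],p[1]+s*b[0]+c*b[1],b[2]])
f=lambda p:np.concatenate([proj("w1",W(p,b))-uv for uv,b in pts])
r=least_squares(f,[.45,.2,.5],loss="soft_l1")
if __name__=="__main__":
    print("bay",r.x.round(4),f(r.x).reshape(-1,2).round(1).tolist())
    print("shaft tip",ray("w1",w(383,440),.138).round(4))
    im=cv2.imread("pics/w1.png");S=4;x0,y0=270,100
    # rotor circles
    q=ray("w1",w(383,440),.138)[:2]
    im=cv2.resize(im[100:370,270:600],None,fx=2.4,fy=2.2*2.4/2.2,interpolation=cv2.INTER_CUBIC)
    D=lambda P:tuple(int(v) for v in ((proj("w1",P)-[270,100]+.5)*2.4-.5))
    for R,z in((30,0),(30,39),(23,62),(10,118)):
        cv2.polylines(im,[np.array([D((q[0]+R/1e3*np.cos(a),q[1]+R/1e3*np.sin(a),z/1e3)) for a in np.linspace(0,6.28,60)])],True,(0,0,255),1)
    for box in([(-122,52,6),(-122,-52,6),(140,-52,6),(140,52,6)],[(116,40.5,50),(116,-40.5,50),(132,-40.5,50),(132,40.5,50)],[(-40,37,40),(-40,-37,40)],[(-35,27,53),(115,27,53)],[(-35,-27,53),(115,-27,53)]):
        cv2.polylines(im,[np.array([D(W(r.x,b)) for b in box])],len(box)>2,(0,255,0),1)
    print(im.shape);cv2.imwrite("pics/ov1.png",im)
E
python3 fit.py
```

```text
bay [0.5488 0.2041 0.5564] [[-1.9, -0.3], [-0.2, -0.2], [0.6, -1.5], [2.2, -0.3], [-2.0, 1.3], [0.5, 5.7]]
shaft tip [0.5091 0.0006 0.138 ]
(648, 792, 3)
```

View pics/ov1.png

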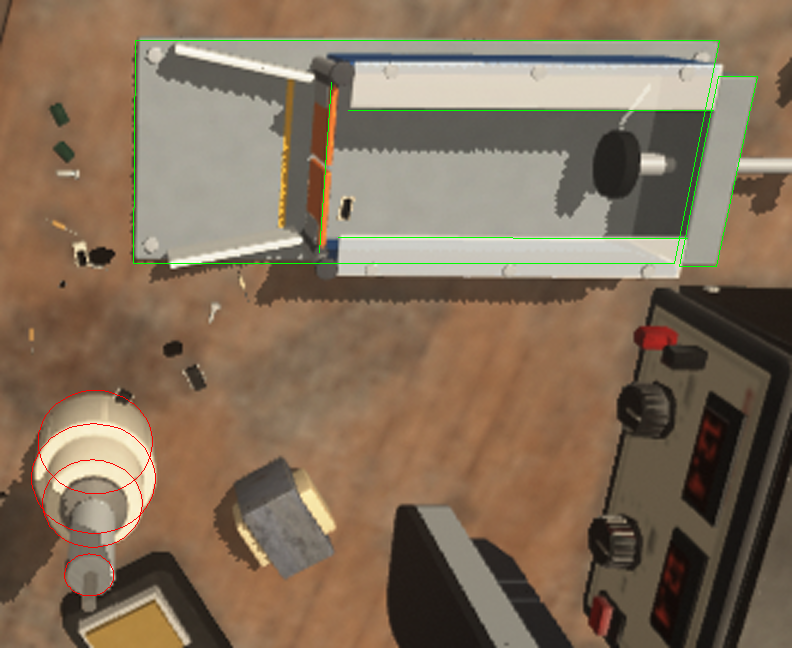

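The overlay matches both the bay edges and slots and the rotor drums to about 1 px: bay (0.549, 0.204, yaw 0.556), rotor (0.510, 0.000). The rotor agrees with the top camera to within 2 mm.

```bash
python3 -c "
from h import *
plan([.51,.0,.19],.5564,6)"
```

```text
6
-0.057,0.807,0.674,-0.0,-0.0,0.0,-1,
-0.057,0.807,0.674,-0.0,-0.0,0.0,-1,
-0.057,0.807,0.674,-0.0,-0.0,0.0,-1,
-0.057,0.807,0.674,-0.0,-0.0,0.0,-1,
-0.057,0.807,0.674,-0.0,-0.0,0.0,-1,
-0.056,0.807,0.674,-0.0,-0.0,0.0,-1,
```

Request:
send_rows(increments=[-0.057,0.807,0.674,0,0,0,-1,-0.057,0.807,0.674,0,0,0,-1,-0.057,0.807,0.674,0,0,0,-1,-0.057,0.807,0.674,0,0,0,-1,-0.057,0.807,0.674,0,0,0,-1,-0.057,0.807,0.674,0,0,0,-1,0,0,0,0,0,0,-1,0,0,0,0,0,0,-1])

```text
time: 2.9
ee_pos: [0.51, -0.0002, 0.1899]
ee_rot: [-3.141, 0.0, 0.556]
contact_force: [-0.4, 0.9, 0.0]
finger_gap: 0.0851
```

```bash
python3 -c "
from h import *
import cv2
snap('w2');C['w2']=np.load('w2.npz')
im=cv2.imread('pics/w2.png')
for R,z in((30,39),(23,62),(10,118),(3,138)):
  print(z,proj('w2',(.51,0,z/1e3)))
  cv2.polylines(im,[np.array([proj('w2',(.51+R/1e3*np.cos(a),R/1e3*np.sin(a),z/1e3)) for a in np.linspace(0,6.28,60)]).astype(int)],True,(0,0,255),1)
cv2.imwrite('pics/w2b.png',im)"
```

```text
2.9 [ 5.100e-01 -2.000e-04  1.899e-01] [-3.1409e+00  3.0000e-04  5.5620e-01] [-0.39  0.92  0.04] [0.005 0.034 0.004] 0.08511999727990653
39 [317.81729882 209.65166106]
62 [317.7624506  218.74125588]
118 [317.58554689 248.05820949]
138 [317.50086466 262.09197468]
```

View pics/w2b.png

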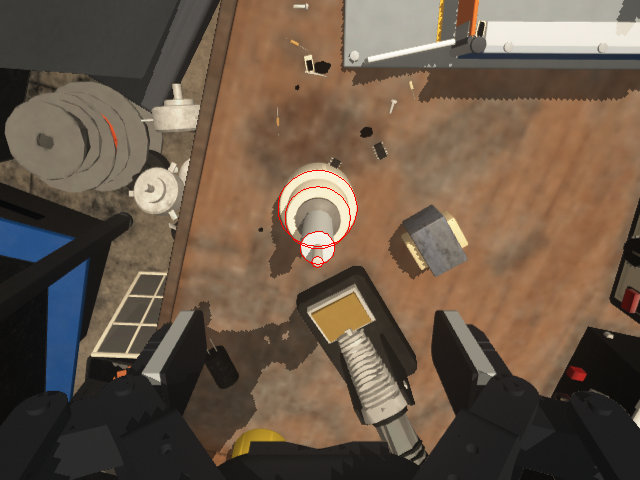

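Circles drawn at (0.510, 0) lie on the drum, collar and tip at (317,210–262), so I'll descend and grip.

Request:
send_rows(increments=[0,0,0.75,0,0,0,-1,0,0,0.75,0,0,0,-1,0,0,0.75,0,0,0,-1,0,0,0.75,0,0,0,-1,0,0,0.5,0,0,0,-1,0,0,0.26,0,0,0,-1,0,0,0,0,0,0,-1])

```text
time: 3.65
ee_pos: [0.5102, 0.0002, 0.0771]
ee_rot: [-3.141, -0.0, 0.557]
contact_force: [-0.2, -0.7, 1.0]
finger_gap: 0.0858
```

Request:
send_rows(increments=[0,0,0,0,0,0,1,0,0,0,0,0,0,1,0,0,0,0,0,0,1,0,0,0,0,0,0,1,0,0,0,0,0,0,1,0,0,0,0,0,0,1,0,0,0,0,0,0,1,0,0,0,0,0,0,1], force=70)

```text
time: 4.45
ee_pos: [0.5106, -0.0007, 0.0774]
ee_rot: [3.141, -0.001, 0.556]
contact_force: [-1.4, -0.7, 3.8]
finger_gap: 0.0186
```

Request:
send_rows(increments=[0,0,-0.2,0,0,0,1,0,0,-0.5,0,0,0,1,0,0,-0.6,0,0,0,1,0,0,-0.6,0,0,0,1,0,0,0,0,0,0,1,0,0,0,0,0,0,1])

```text
time: 5.05
ee_pos: [0.5102, -0.0006, 0.1333]
ee_rot: [-3.141, 0.0, 0.556]
contact_force: [-0.7, 0.3, -2.4]
finger_gap: 0.0183
```

```bash
python3 -c "
from h import *
from fit import W,r
t=W(r.x,(-82,0,0));print(t)
plan([t[0],t[1],.135],r.x[2],8,1)"
```

```text
[0.47920912 0.16076432 0.        ]
8
0.245,-0.639,-0.007,-0.0,0.0,-0.0,1,
0.245,-0.639,-0.007,-0.0,0.0,-0.0,1,
0.245,-0.639,-0.007,-0.0,0.0,-0.0,1,
0.245,-0.639,-0.007,-0.0,0.0,-0.0,1,
0.245,-0.639,-0.007,-0.0,0.0,-0.0,1,
0.245,-0.639,-0.007,-0.0,0.0,-0.0,1,
0.245,-0.639,-0.007,-0.0,0.0,-0.0,1,
0.245,-0.639,-0.007,-0.0,0.0,-0.0,1,
```

Request:
send_rows(increments=[0.12,-0.32,0,0,0,0,1,0.245,-0.64,0,0,0,0,1,0.245,-0.64,0,0,0,0,1,0.245,-0.64,0,0,0,0,1,0.245,-0.64,0,0,0,0,1,0.245,-0.64,0,0,0,0,1,0.245,-0.64,0,0,0,0,1,0.245,-0.64,0,0,0,0,1])

```text
time: 5.85
ee_pos: [0.4799, 0.1521, 0.1326]
ee_rot: [-3.141, 0.002, 0.556]
contact_force: [0.1, -0.2, -1.1]
finger_gap: 0.0186
```

Request:
send_rows(increments=[0.12,-0.31,0,0,0,0,1,0,0,0,0,0,0,1,0,0,0,0,0,0,1,0,0,0,0,0,0,1])

```text
time: 6.25
ee_pos: [0.4793, 0.1599, 0.1338]
ee_rot: [3.142, 0.0, 0.555]
contact_force: [0.3, 0.4, -1.4]
finger_gap: 0.0185
```

```bash
python3 -c "
from h import *
from fit import W,r
import cv2
snap('w3');C['w3']=np.load('w3.npz')
im=cv2.imread('pics/w3.png');p=np.load('w3.npz')
for box in([(-122,52,6),(-122,-52,6),(140,-52,6),(140,52,6)],[(-35,27,53),(115,27,53)],[(-35,-27,53),(115,-27,53)],[(-122,0,6),(-40,0,6)],[(-40,37,40),(-40,-37,40)]):
  cv2.polylines(im,[np.array([proj('w3',W(r.x,b)) for b in box]).astype(int)],len(box)>2,(0,255,0),1)
cv2.imwrite('pics/w3b.png',im)
plan([*W(r.x,(-82,0,0))[:2],.135],r.x[2],1,1)"
```

```text
6.25 [0.4793 0.1599 0.1338] [3.1415e+00 4.0000e-04 5.5520e-01] [ 0.32  0.45 -1.43] [ 0.002  0.013 -0.007] 0.018517493851620305
1
0.011,-0.03,-0.038,0.0,0.0,-0.002,1,
```

View pics/w3b.png

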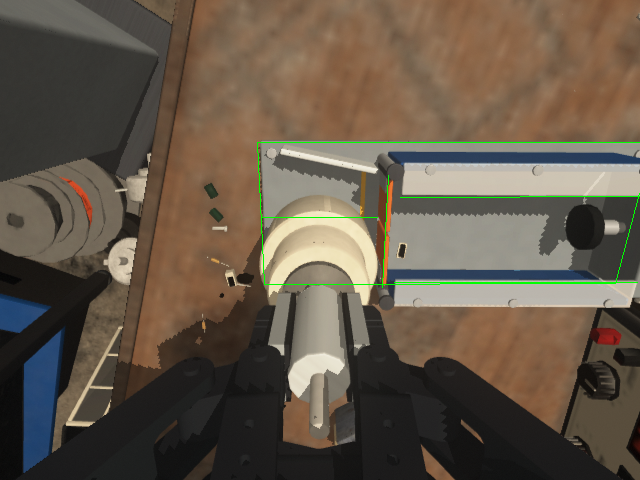

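The overlay still fits, and the rotor hangs over the apron at (318,250), clear of the flaps at x≈385. I'll lower it.

Request:
send_rows(increments=[0,-0.03,0.3,0,0,0,1,0,0,0.5,0,0,0,1,0,0,0.4,0,0,0,1,0,0,0.3,0,0,0,1,0,0,0.1,0,0,0,1,0,0,0,0,0,0,1,0,0,0,0,0,0,1])

```text
time: 7.0
ee_pos: [0.4791, 0.1614, 0.0865]
ee_rot: [3.141, -0.001, 0.556]
contact_force: [0.2, -0.4, -0.8]
finger_gap: 0.0185
```

Request:
send_rows(increments=[0,0,0.03,0,0,0,1,0,0,0,0,0,0,1,0,0,0,0,0,0,1])

```text
time: 7.3
ee_pos: [0.4789, 0.1614, 0.0853]
ee_rot: [3.142, -0.001, 0.556]
contact_force: [-0.5, 0.1, -1.6]
finger_gap: 0.0186
```

Request:
send_rows(increments=[0,0,0.04,0,0,0,1,0,0,0,0,0,0,1,0,0,0,0,0,0,1])

```text
time: 7.6
ee_pos: [0.4787, 0.1613, 0.0838]
ee_rot: [-3.142, 0.0, 0.556]
contact_force: [-1.3, 0.8, -2.0]
finger_gap: 0.0186
```

Request:
send_rows(increments=[0,0,0.03,0,0,0,1,0,0,0,0,0,0,1,0,0,0,0,0,0,1])

```text
time: 7.9
ee_pos: [0.479, 0.1614, 0.0834]
ee_rot: [3.141, -0.001, 0.556]
contact_force: [-1.6, -1.0, 2.7]
finger_gap: 0.0184
```

Request:
send_rows(increments=[0.1,0,-0.02,0,0,0,1,0.2,0,0,0,0,0,1,0.25,0,0,0,0,0,1,0.25,0,0,0,0,0,1,0.25,0,0,0,0,0,1,0.25,0,0,0,0,0,1,0.2,0,0,0,0,0,1,0,0,0,0,0,0,1])

```text
time: 8.7
ee_pos: [0.5171, 0.1849, 0.0836]
ee_rot: [3.141, 0.003, 0.556]
contact_force: [-4.6, -2.8, 5.0]
finger_gap: 0.0184
```

```bash
cat > st.py <<'E'
from h import *
from fit import r
from cell import manip
o=manip.observe();c,s=np.cos(r.x[2]),np.sin(r.x[2]);M=np.array([[c,s],[-s,c]])
print(round(o["time"],2),"bay xy mm",(M@(o["ee_pos"][:2]-r.x[:2])*1e3).round(1),"z",(o["ee_pos"][2]*1e3).round(1),"yaw err",(o["ee_rot"][2]-r.x[2]).round(4),"F bay",(M@o["contact_force"][:2]).round(2),o["contact_force"][2].round(2),"T",o["wrist_torque"].round(3),o["finger_gap"].round(4))
E
python3 st.py
```

```text
Traceback (most recent call last):
  File "st.py", line 5, in <module>
    print(round(o["time"],2),"bay xy mm",(M@(o["ee_pos"][:2]-r.x[:2])*1e3).round(1),"z",(o["ee_pos"][2]*1e3).round(1),"yaw err",(o["ee_rot"][2]-r.x[2]).round(4),"F bay",(M@o["contact_force"][:2]).round(2),o["contact_force"][2].round(2),"T",o["wrist_torque"].round(3),o["finger_gap"].round(4))
                                                                                                                                                                                                                                                                           ^^^^^^^^^^^^^^^^^^^^^
AttributeError: 'float' object has no attribute 'round'
```

```bash
sed -i 's/o\["finger_gap"\].round(4)/o["finger_gap"]/' st.py; python3 st.py
```

```text
8.7 bay xy mm [-37.1   0.5] z 83.6 yaw err -0.0002 F bay [-5.37  0.04] 4.99 T [-0.749  1.036  0.026] 0.01840337082157207
```

Request:
send_rows(increments=[0.2,0,-0.01,0,0,0,1,0.2,0,0,0,0,0,1,0.2,0,0,0,0,0,1,0,0,0,0,0,0,1])

```text
time: 9.1
ee_pos: [0.5324, 0.1947, 0.0836]
ee_rot: [-3.141, 0.002, 0.556]
contact_force: [-2.7, -2.2, 2.9]
finger_gap: 0.0187
```

```bash
python3 st.py
```

```text
9.1 bay xy mm [-18.9   0.7] z 83.6 yaw err -0.0002 F bay [-3.43 -0.48] 2.92 T [-0.469  0.851 -0.009] 0.018692433080597183
```

Request:
send_rows(increments=[0.2,0.02,0,0,0,0,1,0.2,0,0,0,0,0,1,0.2,0,0,0,0,0,1,0.15,0,0,0,0,0,1,0.1,0,0,0,0,0,1,0.07,0,0,0,0,0,1,0.07,0,0,0,0,0,1,0,0,0,0,0,0,1])

```text
time: 9.9
ee_pos: [0.5583, 0.21, 0.0839]
ee_rot: [3.141, -0.001, 0.556]
contact_force: [2.1, 0.9, -2.8]
finger_gap: 0.0186
```

```bash
python3 st.py
```

```text
9.9 bay xy mm [11.2  0.1] z 83.9 yaw err -0.0002 F bay [ 2.32 -0.35] -2.8 T [ 0.148 -0.467  0.026] 0.018589356269145742
```

Request:
send_rows(increments=[0.07,0,0,0,0,0,1,0.07,0,0,0,0,0,1,0.07,0,0,0,0,0,1,0.07,0,0,0,0,0,1,0.05,0,0,0,0,0,1,0,0,0,0,0,0,1])

```text
time: 10.5
ee_pos: [0.5663, 0.2151, 0.0838]
ee_rot: [-3.141, 0.0, 0.556]
contact_force: [0.6, -0.2, -1.2]
finger_gap: 0.0186
```

```bash
python3 st.py; python3 -c "
from h import *
from fit import W,r,w
C['w1']=np.load('w1.npz');c,s=np.cos(r.x[2]),np.sin(r.x[2])
for u in((595,163),):
  q=ray('w1',(270+u[0]/2.4,100+u[1]/2.4),.028)[:2]-r.x[:2];print('pad est',c*q[0]+s*q[1],-s*q[0]+c*q[1])"
```

```text
10.5 bay xy mm [20.7  0.1] z 83.8 yaw err -0.0002 F bay [ 0.41 -0.52] -1.15 T [-0.021  0.059  0.005] 0.01861542706250711
pad est 0.08273210386382482 0.000603890014140615
```

Request:
send_rows(increments=[0.06,0,0,0,0,0,1,0.06,0,0,0,0,0,1,0.06,0,0,0,0,0,1,0,0,0,0,0,0,1])

```text
time: 10.9
ee_pos: [0.571, 0.2179, 0.0839]
ee_rot: [-3.142, -0.0, 0.556]
contact_force: [0.1, -0.5, -1.4]
finger_gap: 0.0188
```

Request:
send_rows(increments=[0.06,0,0,0,0,0,1,0.06,0,0,0,0,0,1,0,0,0,0,0,0,1])

```text
time: 11.2
ee_pos: [0.5741, 0.2198, 0.0839]
ee_rot: [-3.142, -0.0, 0.556]
contact_force: [-1.4, -0.1, -1.9]
finger_gap: 0.0184
```

```bash
python3 st.py
```

```text
11.2 bay xy mm [29.7  0.1] z 83.9 yaw err -0.0002 F bay [-1.2   0.66] -1.89 T [ 0.02  -0.035 -0.007] 0.018422413949332136
```

Request:
send_rows(increments=[0.06,0,0,0,0,0,1,0.06,0,0,0,0,0,1,0,0,0,0,0,0,1])

```text
time: 11.5
ee_pos: [0.5771, 0.2218, 0.0839]
ee_rot: [-3.142, -0.0, 0.556]
contact_force: [-0.5, -0.1, -2.2]
finger_gap: 0.0186
```

```bash
python3 st.py
```

```text
11.5 bay xy mm [33.3  0.1] z 83.9 yaw err -0.0002 F bay [-0.47  0.14] -2.24 T [-0.043 -0.066  0.029] 0.01855629588851641
```

Request:
send_rows(increments=[0.06,0,0,0,0,0,1,0.06,0,0,0,0,0,1,0,0,0,0,0,0,1])

```text
time: 11.8
ee_pos: [0.5802, 0.2236, 0.0839]
ee_rot: [-3.142, -0.0, 0.556]
contact_force: [0.2, -0.8, -1.4]
finger_gap: 0.0184
```

```bash
python3 st.py
```

```text
11.8 bay xy mm [36.9  0.1] z 83.9 yaw err -0.0002 F bay [-0.24 -0.74] -1.36 T [-0.011 -0.045 -0.037] 0.01842020463843909
```

Request:
send_rows(increments=[0.06,0,0,0,0,0,1,0.06,0,0,0,0,0,1,0,0,0,0,0,0,1])

```text
time: 12.1
ee_pos: [0.5832, 0.2256, 0.0839]
ee_rot: [-3.142, -0.0, 0.556]
contact_force: [0.5, 0.7, -2.1]
finger_gap: 0.0183
```

```bash
python3 st.py
```

```text
12.1 bay xy mm [40.5  0.1] z 83.9 yaw err -0.0002 F bay [0.82 0.34] -2.08 T [-0.023 -0.004 -0.038] 0.018316967283348626
```

Request:
send_rows(increments=[0.06,0,0,0,0,0,1,0.06,0,0,0,0,0,1,0,0,0,0,0,0,1])

```text
time: 12.4
ee_pos: [0.5863, 0.2275, 0.0839]
ee_rot: [-3.142, -0.0, 0.556]
contact_force: [0.2, 0.6, -2.2]
finger_gap: 0.0186
```

```bash
python3 st.py
```

```text
12.4 bay xy mm [44.2  0.1] z 83.9 yaw err -0.0002 F bay [0.5  0.35] -2.21 T [ 0.077 -0.06   0.004] 0.018555584965815105
```

Request:
send_rows(increments=[0.05,0,0,0,0,0,1,0.05,0,0,0,0,0,1,0,0,0,0,0,0,1])

```text
time: 12.7
ee_pos: [0.5888, 0.229, 0.0839]
ee_rot: [3.142, -0.0, 0.556]
contact_force: [-0.1, 0.4, -2.0]
finger_gap: 0.0185
```

```bash
python3 st.py
```

```text
12.7 bay xy mm [47.1  0.1] z 83.9 yaw err -0.0002 F bay [0.14 0.43] -1.97 T [ 0.01  -0.008  0.057] 0.018454405530366362
```

Request:
send_rows(increments=[0.04,0,0,0,0,0,1,0.04,0,0,0,0,0,1,0,0,0,0,0,0,1])

```text
time: 13.0
ee_pos: [0.5908, 0.2303, 0.0839]
ee_rot: [-3.142, -0.0, 0.556]
contact_force: [-0.7, 0.7, -1.5]
finger_gap: 0.0182
```

```bash
python3 st.py
```

```text
13.0 bay xy mm [49.5  0.1] z 83.9 yaw err -0.0002 F bay [-0.2  1. ] -1.46 T [-0.072 -0.044 -0.059] 0.01820633127346076
```

Request:
send_rows(increments=[0.04,0,0,0,0,0,1,0.03,0,0,0,0,0,1,0,0,0,0,0,0,1])

```text
time: 13.3
ee_pos: [0.5926, 0.2314, 0.0839]
ee_rot: [-3.142, -0.0, 0.556]
contact_force: [-0.4, -0.0, -1.4]
finger_gap: 0.0185
```

```bash
python3 st.py
```

```text
13.3 bay xy mm [51.5  0.1] z 83.9 yaw err -0.0002 F bay [-0.4  0.2] -1.36 T [0.017 0.053 0.026] 0.01846955397300838
```

Request:
send_rows(increments=[0.04,0,0,0,0,0,1,0.03,0,0,0,0,0,1,0,0,0,0,0,0,1])

```text
time: 13.6
ee_pos: [0.5944, 0.2325, 0.0839]
ee_rot: [-3.142, -0.0, 0.556]
contact_force: [-0.5, 0.3, -1.9]
finger_gap: 0.0185
```

```bash
python3 st.py
```

```text
13.6 bay xy mm [53.6  0.1] z 83.9 yaw err -0.0002 F bay [-0.26  0.54] -1.91 T [-0.024 -0.01   0.001] 0.018450676896808033
```

Request:
send_rows(increments=[0.04,0,0,0,0,0,1,0.03,0,0,0,0,0,1,0,0,0,0,0,0,1])

```text
time: 13.9
ee_pos: [0.5962, 0.2336, 0.0839]
ee_rot: [-3.142, -0.0, 0.556]
contact_force: [0.4, -0.4, -2.0]
finger_gap: 0.0186
```

```bash
python3 st.py
```

```text
13.9 bay xy mm [55.8  0.1] z 83.9 yaw err -0.0002 F bay [ 0.12 -0.58] -2.03 T [-0.065  0.013  0.022] 0.018551907848316288
```

Request:
send_rows(increments=[0.04,0,0,0,0,0,1,0.03,0,0,0,0,0,1,0,0,0,0,0,0,1])

```text
time: 14.2
ee_pos: [0.5979, 0.2347, 0.0839]
ee_rot: [-3.142, -0.0, 0.556]
contact_force: [0.1, 0.3, -1.0]
finger_gap: 0.0186
```

```bash
python3 st.py
```

```text
14.2 bay xy mm [57.9  0.1] z 83.9 yaw err -0.0002 F bay [0.27 0.16] -0.95 T [0.043 0.012 0.008] 0.018644233753822848
```

Request:
send_rows(increments=[0.04,0,0,0,0,0,1,0.03,0,0,0,0,0,1,0,0,0,0,0,0,1])

```text
time: 14.5
ee_pos: [0.5996, 0.2357, 0.0838]
ee_rot: [-3.142, 0.0, 0.556]
contact_force: [-0.3, -0.7, -2.0]
finger_gap: 0.018
```

```bash
python3 st.py
```

```text
14.5 bay xy mm [59.8  0. ] z 83.8 yaw err -0.0002 F bay [-0.61 -0.42] -2.03 T [-0.13   0.183 -0.057] 0.018021313659112536
```

Request:
send_rows(increments=[0.03,0,0,0,0,0,1,0.03,0,0,0,0,0,1,0,0,0,0,0,0,1])

```text
time: 14.8
ee_pos: [0.6011, 0.2366, 0.0838]
ee_rot: [-3.142, 0.0, 0.556]
contact_force: [-1.4, -1.6, -0.8]
finger_gap: 0.0184
```

```bash
python3 st.py
```

```text
14.8 bay xy mm [61.6  0.1] z 83.8 yaw err -0.0003 F bay [-2.07 -0.66] -0.76 T [-0.289  0.37   0.004] 0.018371015445130062
```

Request:
send_rows(increments=[0.03,0,0,0,0,0,1,0.03,0,0,0,0,0,1,0,0,0,0,0,0,1,0,0,0.01,0,0,0,1,0,0,0,0,0,0,1])

```text
time: 15.3
ee_pos: [0.6026, 0.2376, 0.0835]
ee_rot: [-3.142, 0.0, 0.556]
contact_force: [-3.8, -1.9, -0.5]
finger_gap: 0.0184
```

```bash
python3 st.py
```

```text
15.3 bay xy mm [63.4  0.1] z 83.5 yaw err -0.0003 F bay [-4.27  0.4 ] -0.48 T [-0.465  0.621 -0.034] 0.018443009010692644
```

Request:
send_rows(increments=[0,0,0.01,0,0,0,1,0,0,0,0,0,0,1,0,0,0,0,0,0,1])

```text
time: 15.6
ee_pos: [0.6027, 0.2376, 0.0835]
ee_rot: [-3.142, -0.0, 0.556]
contact_force: [-4.0, -2.6, 1.9]
finger_gap: 0.0185
```

```bash
python3 st.py
```

```text
15.6 bay xy mm [63.4  0.1] z 83.5 yaw err -0.0002 F bay [-4.77 -0.09] 1.9 T [-0.497  0.874 -0.029] 0.018496928115075296
```

Request:
send_rows(increments=[-0.03,0,0,0,0,0,1,-0.03,0,0,0,0,0,1,0,0,0,0,0,0,1,0,0,0,0,0,0,1])

```text
time: 16.0
ee_pos: [0.6014, 0.2368, 0.0835]
ee_rot: [3.142, -0.001, 0.556]
contact_force: [-1.2, -0.6, 1.2]
finger_gap: 0.0188
```

```bash
python3 st.py; python3 -c "
from h import *
snap('w4')"
```

```text
16.0 bay xy mm [61.9  0.1] z 83.5 yaw err -0.0002 F bay [-1.36  0.11] 1.2 T [-0.127  0.24   0.002] 0.0188424888285853
16.0 [0.6014 0.2368 0.0835] [ 3.1415e+00 -9.0000e-04  5.5620e-01] [-1.22 -0.63  1.2 ] [-0.127  0.24   0.002] 0.0188424888285853
```

View pics/w4.png

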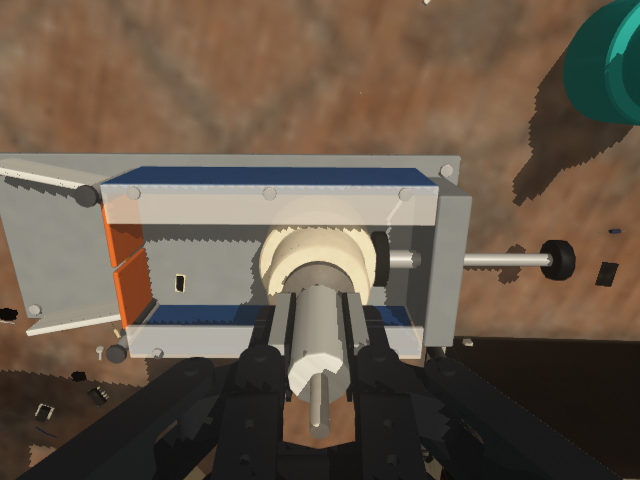

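Both flaps are shut at (120,270), and the drum bears on the black pad at (378,258) with roughly 2 N. I'll release gradually.

Request:
send_rows(increments=[0,0,0,0,0,0,0.5,0,0,0,0,0,0,0.45,0,0,0,0,0,0,0.4,0,0,0,0,0,0,0.3,0,0,0,0,0,0,0.2,0,0,0,0,0,0,0.1,0,0,0,0,0,0,0,0,0,0,0,0,0,0], force=20)

```text
time: 16.85
ee_pos: [0.6012, 0.2367, 0.0833]
ee_rot: [-3.142, -0.0, 0.556]
contact_force: [-0.3, 0.0, -0.3]
finger_gap: 0.0427
```

```bash
python3 st.py
```

```text
16.85 bay xy mm [61.6  0.1] z 83.3 yaw err -0.0003 F bay [-0.29  0.18] -0.26 T [ 0.029 -0.006 -0.02 ] 0.042721340785776614
```

Free. I'll rise straight up (fingers stay clear of the shaft) and look.

Request:
send_rows(increments=[0,0,-0.2,0,0,0,0,0,0,-0.5,0,0,0,0,0,0,-0.7,0,0,0,0,0,0,-0.8,0,0,0,0,0,0,-0.8,0,0,0,0,0,0,-0.6,0,0,0,0,0,0,0,0,0,0,0,0,0,0,0,0,0,0])

```text
time: 17.65
ee_pos: [0.6012, 0.2367, 0.1918]
ee_rot: [3.141, -0.001, 0.556]
contact_force: [-0.6, -0.7, 0.0]
finger_gap: 0.0425
```

```bash
python3 -c "
from h import *
from fit import W,r
import cv2
snap('w5');C['w5']=np.load('w5.npz')
im=cv2.imread('pics/w5.png')
q=W(r.x,(61,0,6))
for R,z in((23,68),(10,124),(2,144)):
  cv2.polylines(im,[np.array([proj('w5',(q[0]+R/1e3*np.cos(a),q[1]+R/1e3*np.sin(a),z/1e3)) for a in np.linspace(0,6.28,60)]).astype(int)],True,(0,0,255),1)
cv2.imwrite('pics/w5b.png',cv2.resize(im[110:350,80:400],(800,600),interpolation=cv2.INTER_CUBIC))"
```

```text
17.65 [0.6012 0.2367 0.1918] [ 3.1414e+00 -1.1000e-03  5.5610e-01] [-0.58 -0.73  0.03] [-0.025  0.024  0.06 ] 0.04246015227066861
```

View pics/w5b.png

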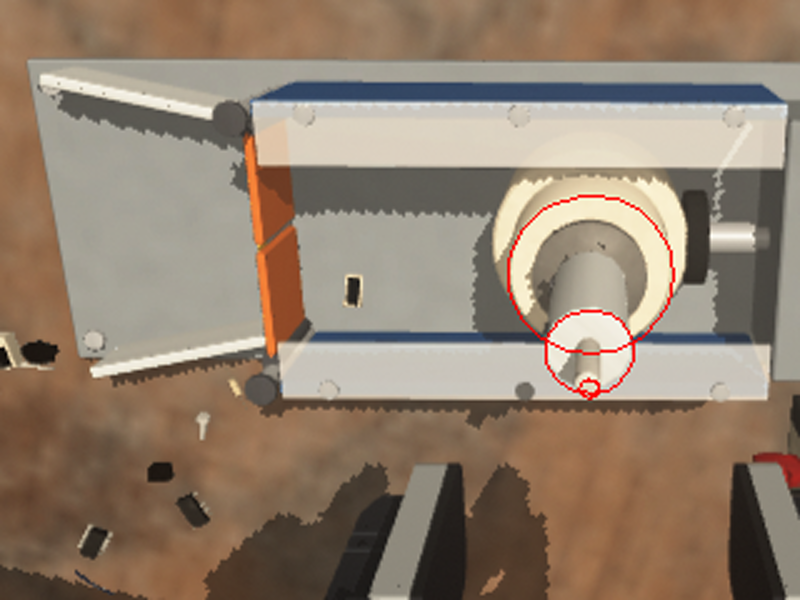

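The rotor stands upright: the circles drawn at x=61, y=0 lie on the drum, collar and tip. It touches the pad at (685,240), and both flaps are shut at (275,240). Handing in.

```bash
python3 -c "
from cell import manip
print(manip.finish_job())"
```

```text
the job is handed in; nothing more can be done
None
```

I handed the job in after about 18 s of the 45 s allowed; no verdict is reported. The white rotor was gripped by its collar at 70 N, set on the apron and pushed through the flaps. The flaps resisted with about 5 N at most along the bay.

- **Pad:** the drum met it by feel at about x = 58.5 mm in the bay frame. I pressed to about 4–5 N, backed off to about 2 N (measured 1.4 N along the bay), and released slowly.
- **Last picture:** the rotor stands upright on the centre line at about x = 61 mm and touches the pad, with both flaps shut. The drum, collar and shaft tip all matched the predicted upright outlines.
- **Disagreements:** my first bay fit from the scene and top cameras disagreed by 5–10 mm, so I used the closer wrist-camera fit. My visual estimate of the pad was about 5 mm short of where it was felt.
- **Not measured directly:** flap angles and the final pad force after release were judged from the picture only. I did not re-photograph the transformer, motor and capacitor. The arm stayed clear of them by plan.

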